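# Eject a cast paraffin block from its mould

### The job

Get the set wax block out of the metal mould: press the mould's lever all the way down so that the ejector lifts the block clear of the cavity, then slide the raised block straight across onto the white foam pad next to the mould. Leave it lying flat, cassette side up and lengthwise as it came, wholly on the pad and clear of the mould, without knocking the slide mailer at the far end of the pad or the other things on the worktop.

Things in the scene. Friction and masses are not known exactly. Their poses are not given: they have to be found in the camera images.
- mould: open aluminium bench mould fixed to the worktop, 92 mm (its x) by 112 mm (its y), 36 mm high. Origin: centre of its underside; z up. Its +y points to the foam pad, its -y to the lever. The cavity, open at the top, is 74 (x) by 94 (y) mm with its floor 9 mm above the worktop; the rim round it is 9 mm wide, its top at z = 36 mm.
- ejector_top (a point): centre of the top of the steel ejector plate (44 x 58 mm) in the cavity floor, under the block. It rises 52.5 mm per radian of lever: after about 0.06 rad of free play it lifts the block; with the lever on its stop it stands 40 mm above the worktop, 4 mm above the rim.
- block: cast wax block, cream coloured, stepped, with a white slotted cassette as its top: 70 mm (its x) by 90 mm (its y) at the top, 64 by 84 mm at the bottom, 24 mm high, about 0.18 kg. Origin: centre of its underside; z up. It lies in the mould cavity, axes along the mould's, its top 3 mm below the rim and 2 mm clearance all round.
- lever (a joint): angle of the ejector lever (rad): 0 = arm raised 60 degrees above level, pointing away from the foam pad (to the mould's -y); grows as it is pressed down, stop at 0.65 (arm 23 degrees above level, block fully raised). It stays where it is left; pressing takes about 4 N at the cross-bar.
- lever_bar (a point): centre of the lever's black cross-bar at the end of its arm: a round bar 18 mm thick, 70 mm long along the mould's x, 100 mm from the hinge; about 111 mm above the worktop at lever 0 and 63 mm at the stop. Press on it from above; it swings down and away from the mould.
- lever_hinge (a point): hinge axis of the lever (axis along the mould's x), 62.5 mm from the mould's centre to its -y, 24 mm above the worktop; the hinge cheeks are 32 mm high, lower than the mould's rim
- foam_pad: white foam block, fixed, 115 mm (its x) by 200 mm (its y), 35 mm high, standing 2 mm beyond the mould's +y end, its axes along the mould's. Origin: centre of its underside.
- slide_mailer: small closed blue box, 36 x 82 x 20 mm, loose, lying across the far end of the foam pad (82 mm side along the mould's x), centre 234 mm from the mould's centre. Origin: centre of its underside. Not to be disturbed.
- petri_dish: clear petri dish, 91 mm across, 16 mm high, loose on the worktop. Origin: centre of its underside. Not to be disturbed.
- brown_bottle: brown bottle with a red cap, 46 mm across, 85 mm high, loose on the worktop. Origin: centre of its underside. Not to be disturbed.
- timer: white lab timer, 66 x 66 x 20 mm, loose on the worktop to the left. Origin: centre of its underside. Not to be disturbed.

How it is judged:
On the way:
1. the lever is down and the block, raised level by the ejector, stands above the mould's rim over the cavity (value of joint lever above 0.58 rad and z of block in the frame of mould above 0.036 m and horizontal distance between block and mould below 0.02 m and angle between block's own z axis and vertical below 0.12 rad), for 0.2 s.
At the end, for the whole second after the job is handed in: The block lies at rest, flat (within 0.06 rad) and cassette side up, on the foam pad, not touching the mould: its centre within 26 mm of the pad's centre line, within 56 mm of the pad's middle lengthwise, and turned less than 0.35 rad (20 degrees) from the pad's direction (x of block in the frame of foam_pad between -0.026 and 0.026 m and y of block in the frame of foam_pad between -0.056 and 0.056 m and z of block in the frame of foam_pad between 0.031 and 0.039 m and angle between block's own z axis and vertical below 0.06 rad and angle between the y axis of block and the y axis of foam_pad, either way round below 0.35 rad and contact force between block and mould below 0.05 N and linear speed of block below 0.02 m/s).
It fails at once if the slide mailer is pushed more than 20 mm or tipped (distance of slide_mailer from where it was at the start of the episode above 0.02 m or angle between slide_mailer's own z axis and vertical above 0.4 rad).
It fails at once if the petri dish is pushed more than 20 mm or tipped (distance of petri_dish from where it was at the start of the episode above 0.02 m or angle between petri_dish's own z axis and vertical above 0.4 rad).
It fails at once if the brown bottle is pushed more than 20 mm or tipped (distance of brown_bottle from where it was at the start of the episode above 0.02 m or angle between brown_bottle's own z axis and vertical above 0.4 rad).
It fails at once if the timer is pushed more than 20 mm or tipped (distance of timer from where it was at the start of the episode above 0.02 m or angle between timer's own z axis and vertical above 0.4 rad).
It fails at once if the block is tipped over (angle between block's own z axis and vertical above 0.6 rad).
It also fails if it takes over 42 s, if anything falls off the work surface, if the arm or the gripper's body presses on something with over 40 N, if the wrist force passes 120 N, or if a joint passes its speed limit or range.

### The arm

A 6-joint arm with a two-finger parallel gripper is mounted at the origin on a cart in front of the work surface, level with it; the furniture and walls round the work are solid. World frame = base frame: x ahead of the robot, y to its left, z up, the work surface at z = 0. Lengths are in m, angles in rad, forces in N, time in s.
With the tool pointing down it reaches from about 0.35 to 0.85 m from the base axis. Payload 8.1 kg.
Tool frame: the origin (TCP) lies between the finger pads; the fingertips stand 25 mm ahead of it and the grasp point (between the pads) lies 6 mm ahead of it; z points along the fingers, y is the line along which they close (so a half turn about z gives the same grasp; the last joint's range is limited). The gripper opens to 93 mm and grips with 3 to 60 N. Pads are 15 mm wide; open, the fingers measure 128 mm over their backs; the gripper's body (75 mm by 188 mm) begins 65 mm behind the grasp point.
Start: joints at [-0.085, 0.13, 1.488, -0, 1.523, -0.085], TCP at [0.6, 0, 0.218] pointing down, gripper open.
Joint ranges: [-2.96, 2.96], [-0.89, 2.26], [0.02, 2.5], [-1.34, 4.48], [0, 2.73], [-2.66, 2.66]. Speed limits (rad/s): [2.39, 2.39, 2.79, 3.14, 3.14, 3.14].

### API

Orientations are given as a rotation vector (axis times angle).
In Python, from plant import robot gives the robot as it stands.
- The arm moves only by the tool arm_command, never from a script. Its argument "increments" is text: rows parted by semicolons, each of 5 numbers parted by spaces: the closure, from 0 (fully open) to 1 (shut), then the shift along the tool's x, y, z in mm, then the turn about the tool's z in rad. A call has 1 to 5 rows; each row is the pose to reach, as a shift and turn from the pose commanded when the call began, along the tool's axes at that moment; what a row does not reach only later rows make up. A row lasts 1/10 s, in which the tool goes at most 50 mm and 8.59 degrees, less where a joint would pass 70% of its speed; a pose out of reach is approached as far as the arm can. A call with a gripper value outside its range is refused whole. The fingers move at their own pace and stop on an object; "grip_force" is the grip in N (left out, the last holds). Time passes only in rows, so rows that repeat a pose let the fingers close. It gives the time, the measured TCP pose, the force, the opening and the grip force at its end, in the units of the state.
- robot.read_state(): the state, without advancing time (a new reading comes with each control period).
- robot.read_camera(name): name is "scene" or "side" or "wrist"; returns the picture (384x512x3 uint8, blue, green, red); there is no depth.
- robot.camera_model(name): a dict with "fx", "fy", "cx", "cy" (pixels), "eye" and "rotation" of the camera in the world. Camera axes: x right, y down, z forward; pixel columns grow to the right and rows downward; lengths in m; the calibration is good to about 2 mm. A picture is of the moment at which its call begins: read the wrist's pose just before it. camera_model takes no time and is no camera call; for the wrist camera it gives the pose at the moment of the call.
- robot.close_job(): hands the job in; it is judged then, once.
The state is a dict: "t": time; "q": joint angles; "dq": joint speeds; "joint_torque": joint torques, N m; "tool_pos": TCP position; "orientation": TCP orientation; "force": force on the tool from outside, world axes, zero at the start; "wrist_torque": the same for the moment, N m; "opening": finger opening in m; "gripper_force": force on a finger pad.
Only numpy, scipy, OpenCV 4.12 (cv2) and the standard library are available. Lean on these libraries where they do the work, as an engineer would, in place of code of your own. Each camera call takes 0.05 s, during which the arm holds its last target. There are 200 camera calls.

## Working session

There is one attempt and no reset: what is moved stays moved. The work goes in short steps, Python scripts to look and compute and a tool call to move; the robot and the scene stay as the last step left them, time stands still between calls to the robot, and variables do not carry over. Pictures are saved under pics/ and viewed, at most 10 in all, crops included, and the job is handed in when it is done.

Besides the shell and the picture viewer there is one more tool, called by a JSON object that holds its "fn" and its "kwargs". arm_command: Moves the arm, as the interface text tells. Its arguments: {"type":"object","properties":{"increments":{"type":"string"},"grip_force":{"type":"number"}},"required":["increments"]}

```bash
mkdir -p pics
python3 - <<'E'
from plant import robot
import cv2,numpy as np
s=robot.read_state();print(s['t'],s['tool_pos'],s['orientation'],s['opening'])
for n in ['scene','side']:
    m=robot.camera_model(n);print(n,m)
    cv2.imwrite(f'pics/{n}0.png',robot.read_camera(n))
E
```

```text
0.0 [5.99435353e-01 9.65141050e-05 2.17381972e-01] [-2.22041080e+00 -2.22046329e+00  1.81880994e-03] 0.09278878360207576
scene {'fx': 465.8241721245174, 'fy': 465.8241721245174, 'cx': 253.84353355987196, 'cy': 195.83651292285091, 'eye': array([-0.2152626 ,  0.9641667 ,  1.22662354]), 'rotation': array([-0.83177927,  2.50820914, -1.1536208 ])}
side {'fx': 465.49239088143855, 'fy': 465.49239088143855, 'cx': 264.20740083601646, 'cy': 192.8103660943247, 'eye': array([ 0.57897905, -1.01988388,  1.30783582]), 'rotation': array([-2.49333666,  0.04153021, -0.00338692])}
```

View pics/scene0.png

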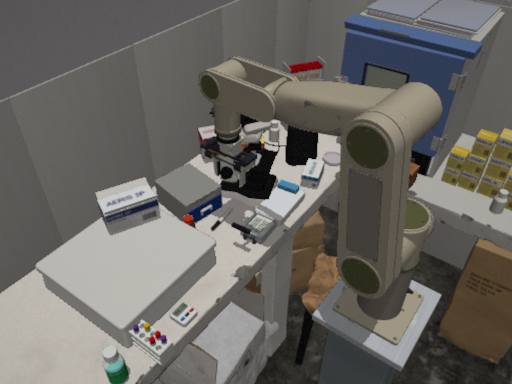

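View pics/side0.png

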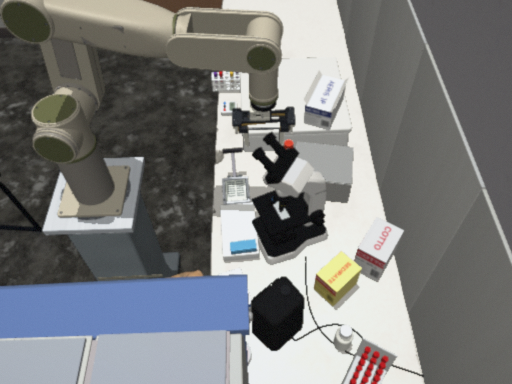

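The lever and mould are near side (234,170), the pad at (238,230) and the mailer at (243,246); the microscope stands to the right. I'll enlarge both views.

Run:
```python
import cv2
a=cv2.imread('pics/side0.png')[125:275,205:275]; b=cv2.imread('pics/scene0.png')[175:250,215:315]
cv2.imwrite('pics/c1.png',cv2.resize(a,None,fx=4,fy=4,interpolation=cv2.INTER_CUBIC))
cv2.imwrite('pics/c2.png',cv2.resize(b,None,fx=8,fy=8,interpolation=cv2.INTER_CUBIC))
```

```text
(no output)
```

View pics/c1.png

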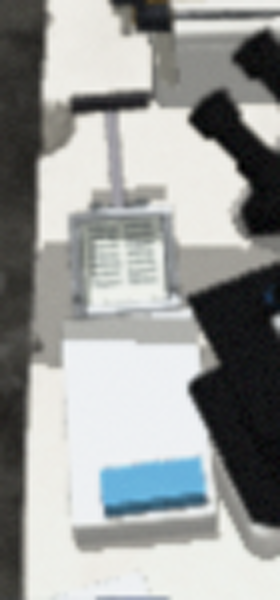

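View pics/c2.png

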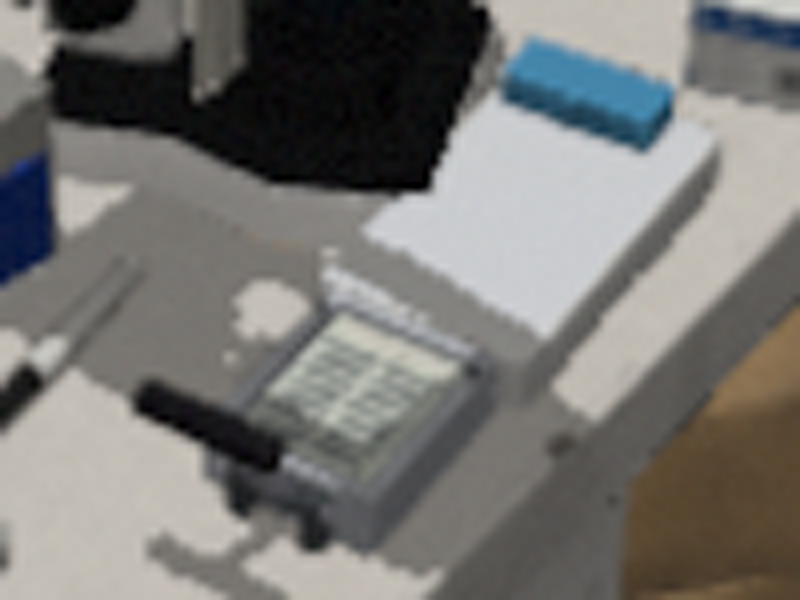

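c1 shows the mould rim corners at (70,213), (170,210), (180,306), (76,316), the bar from (72,103) to (148,98), and the pad from (65,322) to (215,515). c2 shows the bar from (138,392) to (280,455) and pad corners at (365,230), (545,335), (715,140). I'll fit one mould pose to all of them.

```bash
cat > h.py <<'E'
import numpy as np,cv2
from scipy.spatial.transform import Rotation as R
from plant import robot
def rot(m):
    r=np.array(m['rotation']); return R.from_rotvec(r).as_matrix() if r.size==3 else r
def proj(m,P):
    c=(np.atleast_2d(P)-m['eye'])@rot(m); return np.c_[m['fx']*c[:,0]/c[:,2]+m['cx'],m['fy']*c[:,1]/c[:,2]+m['cy']]
def ray(m,uv,z):
    d=rot(m)@np.array([(uv[0]-m['cx'])/m['fx'],(uv[1]-m['cy'])/m['fy'],1]); return m['eye']+d*(z-m['eye'][2])/d[2]
def w(p,L):  # mould local -> world
    c,s=np.cos(p[2]),np.sin(p[2]); L=np.atleast_2d(L)
    return np.c_[p[0]+c*L[:,0]-s*L[:,1],p[1]+s*L[:,0]+c*L[:,1],L[:,2]]
E
python3 - <<'E'
from h import *
from scipy.optimize import least_squares
S,C=robot.camera_model('side'),robot.camera_model('scene')
# mould +y ~ world -y, so mould +x ~ world -x
by=-.0625-.1*np.cos(np.pi/3)
side=[((70,213),(46,-56,36)),((170,210),(-46,-56,36)),((180,306),(-46,56,36)),((76,314),(46,56,36)),
 ((72,103),(35,by*1e3,111)),((148,98),(-35,by*1e3,111)),((65,322),(57.5,58,35)),((73,523),(57.5,258,35)),((215,513),(-57.5,258,35))]
scene=[((138,392),(-35,by*1e3,111)),((280,455),(35,by*1e3,111)),((365,232),(-57.5,58,35)),((545,337),(57.5,58,35)),((717,140),(57.5,258,35)),((490,365),(46,56,36))]
def pix(l,o,f): return np.array([[o[0]+(u+.5)/f-.5,o[1]+(v+.5)/f-.5] for (u,v),_ in l])
ps,pc=pix(side,(205,125),4),pix(scene,(215,175),8)
Ls,Lc=[np.array([b for _,b in l])/1e3 for l in (side,scene)]
fun=lambda p:np.r_[(proj(S,w(p,Ls))-ps).ravel(),(proj(C,w(p,Lc))-pc).ravel()]
r=least_squares(fun,[.5,0,np.pi],loss='soft_l1')
print(r.x,fun(r.x).round(1).reshape(-1,2).tolist())
for n,L in dict(bar0=(0,by,.111),barend=(0,-.0625-.1*np.cos(np.deg2rad(22.8)),.063),pad=(0,.158,.035),mail=(0,.234,.055)).items(): print(n,w(r.x,L)[0].round(4))
E
```

```text
[ 0.50066418 -0.03741007  3.21067743] [[-0.6, -0.3], [0.5, -1.7], [0.6, -0.2], [-0.6, 0.1], [-0.4, 0.7], [0.8, 0.3], [-1.2, -0.9], [-0.5, 0.7], [0.8, -0.1], [0.6, -0.8], [-0.1, -0.9], [-6.7, 5.1], [-3.0, 3.4], [0.8, -1.2], [0.9, -1.2]]
bar0 [0.4929 0.0748 0.111 ]
barend [0.49   0.1169 0.063 ]
pad [ 0.5116 -0.195   0.035 ]
mail [ 0.5168 -0.2709  0.055 ]
```

Run:
```python
from h import *
S,C=robot.camera_model('side'),robot.camera_model('scene')
for n,(u,v) in dict(eyeL=(190,110),eyeL2=(240,45),stage=(190,300),stage2=(192,390),base=(215,450)).items():
    for z in (.05,.1,.15,.2,.25,.3):print(n,z,ray(S,(205+u/4,125+v/4),z)[:2].round(3),proj(C,ray(S,(205+u/4,125+v/4),z)).round(0))
robot.read_state()
cv2.imwrite('pics/w0.png',robot.read_camera('wrist'))
cv2.imwrite('pics/c3.png',cv2.resize(cv2.imread('pics/scene0.png')[100:260,180:340],None,fx=3.7,fy=3.7,interpolation=cv2.INTER_CUBIC))
```

```text
eyeL 0.05 [0.562 0.117] [[218. 237.]]
eyeL 0.1 [0.563 0.072] [[226. 220.]]
eyeL 0.15 [0.563 0.026] [[233. 202.]]
eyeL 0.2 [ 0.564 -0.019] [[241. 185.]]
eyeL 0.25 [ 0.565 -0.064] [[248. 167.]]
eyeL 0.3 [ 0.565 -0.109] [[256. 149.]]
eyeL2 0.05 [0.61  0.196] [[193. 245.]]
eyeL2 0.1 [0.609 0.148] [[201. 227.]]
eyeL2 0.15 [0.607 0.1  ] [[210. 209.]]
eyeL2 0.2 [0.606 0.051] [[219. 190.]]
eyeL2 0.25 [0.605 0.003] [[227. 172.]]
eyeL2 0.3 [ 0.604 -0.045] [[236. 154.]]
stage 0.05 [ 0.559 -0.097] [[255. 205.]]
stage 0.1 [ 0.559 -0.133] [[261. 190.]]
stage 0.15 [ 0.56 -0.17] [[267. 175.]]
stage 0.2 [ 0.561 -0.207] [[272. 159.]]
stage 0.25 [ 0.562 -0.244] [[278. 144.]]
stage 0.3 [ 0.563 -0.28 ] [[284. 128.]]
stage2 0.05 [ 0.559 -0.187] [[269. 193.]]
stage2 0.1 [ 0.56 -0.22] [[274. 179.]]
stage2 0.15 [ 0.56  -0.253] [[279. 164.]]
stage2 0.2 [ 0.561 -0.286] [[284. 149.]]
stage2 0.25 [ 0.562 -0.319] [[290. 134.]]
stage2 0.3 [ 0.563 -0.353] [[295. 119.]]
base 0.05 [ 0.576 -0.244] [[274. 184.]]
base 0.1 [ 0.576 -0.275] [[278. 170.]]
base 0.15 [ 0.576 -0.306] [[283. 156.]]
base 0.2 [ 0.576 -0.337] [[288. 142.]]
base 0.25 [ 0.576 -0.368] [[293. 128.]]
base 0.3 [ 0.577 -0.399] [[298. 113.]]
```

View pics/w0.png

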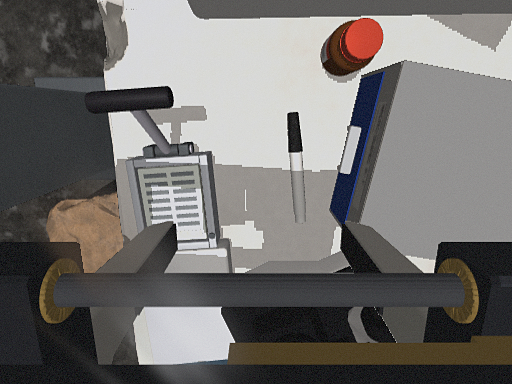

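View pics/c3.png

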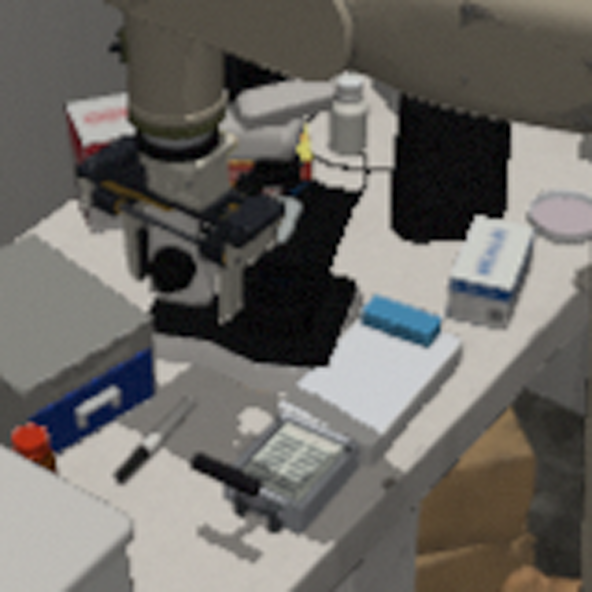

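The wrist view shows the mould rim corners at (127,160), (213,153) and (217,246), and the bar from (87,101) to (172,97). The microscope is to the right of the pad from x≈0.56. I'll turn the tool 90° so the wide gripper body stays away from it. First I'll check the pose against the wrist view.

Run:
```python
from h import *
from scipy.optimize import least_squares
W=robot.camera_model('wrist');print(W['eye'],W['fx'])
p=[0.50066,-.03741,3.21068]
L=np.array([(46,-56,36),(-46,-56,36),(-46,56,36),(35,-112.5,111),(-35,-112.5,111),(0,-112.5,111)])/1e3
print(proj(W,w(p,L)).round(0).tolist())
m=np.array([(127,159),(214,152),(217,247),(88,100),(172,97)])
r=least_squares(lambda q:(proj(W,w(q,L[:5]))-m).ravel(),p);print(r.x,r.fun.round(1))
```

```text
[0.60015861 0.06822517 0.38396472] 314.5160641177133
[[125.0, 159.0], [207.0, 153.0], [217.0, 247.0], [89.0, 105.0], [172.0, 99.0], [131.0, 102.0]]
[ 0.50178723 -0.03562192  3.20934877] [-1.  -1.6 -5.8 -0.1  1.2 -1.7  2.6  2.5  1.7 -0.4]
```

{"fn": "arm_command", "kwargs": {"increments": "1 20 -20 0 -0.14; 1 40 -50 0 -0.28; 1 60 -80 0 -0.42; 1 75 -107 0 -0.56; 1 75 -107 0 -0.7"}}

```text
t: 0.65
tool_pos: [0.4903, 0.0768, 0.218]
orientation: [-1.313, -2.852, 0.0]
force: [0.7, -0.6, -0.3]
opening: 0.0574
gripper_force: 0.0
```

{"fn": "arm_command", "kwargs": {"increments": "1 0 0 0 -0.14; 1 0 0 0 -0.28; 1 0 0 0 -0.42; 1 0 0 0 -0.56; 1 0 0 0 -0.7"}}

```text
t: 1.15
tool_pos: [0.4928, 0.075, 0.2181]
orientation: [-0.259, -3.13, 0.0]
force: [0.0, 0.2, 0.3]
opening: 0.0177
gripper_force: 0.0
```

{"fn": "arm_command", "kwargs": {"increments": "1 0 0 0 -0.14; 1 0 0 0 -0.24; 1 0 0 0 -0.24; 1 0 0 0 -0.24"}}

```text
t: 1.55
tool_pos: [0.4928, 0.075, 0.2182]
orientation: [0.104, -3.139, 0.0]
force: [0.2, 0.3, 0.1]
opening: 0.0004
gripper_force: 0.0
```

```bash
cat >> h.py <<'E'
P=[.5012,-.0365,3.210]
def T():
    s=robot.read_state(); return s,R.from_rotvec(s['orientation']).as_matrix()
def to(L):  # tool-frame mm shift bringing the fingertip to mould-local point L
    s,M=T(); tip=s['tool_pos']+M[:,2]*.025
    return ((w(P,L)[0]-tip)@M*1e3).round(1)
def local(x): # world -> mould local
    c,s_=np.cos(P[2]),np.sin(P[2]); d=np.array(x)-[P[0],P[1],0]
    return np.array([c*d[0]+s_*d[1],-s_*d[0]+c*d[1],d[2]]).round(4)
E
python3 - <<'E'
from h import *
s,M=T();print(s['t'],s['q'].round(2) if hasattr(s['q'],'round') else s['q'],M.round(3).tolist(),s['opening'])
for a in (60,55,50,45,40,35,30,26,22.8):
    a=np.deg2rad(a);print(to((0,-.0625-.1*np.cos(a),.024+.1*np.sin(a)+.009)))
cv2.imwrite('pics/w1.png',robot.read_camera('wrist'))
E
```

```text
1.55 [ 0.05 -0.15  1.76  0.    1.52 -1.59] [[-0.998, -0.066, -0.0], [-0.066, 0.998, -0.0], [0.0, 0.0, -1.0]] 0.00037468711989238493
[-0.7  0.6 73.6]
[-0.7  8.  78.3]
[-0.7 14.9 83.6]
[-0.7 21.4 89.5]
[-0.7 27.3 96. ]
[ -0.7  32.6 102.9]
[ -0.7  37.2 110.2]
[ -0.7  40.5 116.4]
[ -0.7  42.8 121.5]
```

View pics/w1.png

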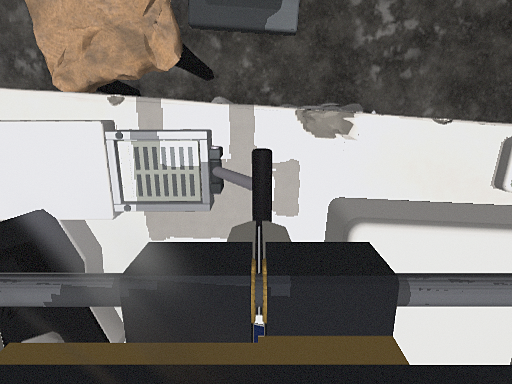

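The wrist view shows the bar at (262,185), in line with the closed fingers. A white box edge starts at (330,203), so I'll check its height before lowering the gripper body over it.

Run:
```python
from h import *
W,C=robot.camera_model('wrist'),robot.camera_model('scene')
for z in (0,.03,.06,.09,.12,.15):
  q=ray(W,(332,200),z); print(z,q.round(3),proj(C,q).round(0),local(q))
i=cv2.imread('pics/scene0.png')
cv2.imwrite('pics/c4.png',cv2.resize(i[225:345,30:230],None,fx=4,fy=4,interpolation=cv2.INTER_CUBIC))
```

```text
0 [0.529 0.17  0.   ] [[216. 261.]] [-0.0415 -0.2045  0.    ]
0.03 [0.521 0.162 0.03 ] [[219. 254.]] [-0.0329 -0.1972  0.03  ]
0.06 [0.512 0.155 0.06 ] [[222. 248.]] [-0.0242 -0.1899  0.06  ]
0.09 [0.504 0.147 0.09 ] [[225. 242.]] [-0.0155 -0.1826  0.09  ]
0.12 [0.496 0.139 0.12 ] [[228. 235.]] [-0.0069 -0.1753  0.12  ]
0.15 [0.488 0.131 0.15 ] [[231. 228.]] [ 0.0018 -0.168   0.15  ]
```

View pics/c4.png

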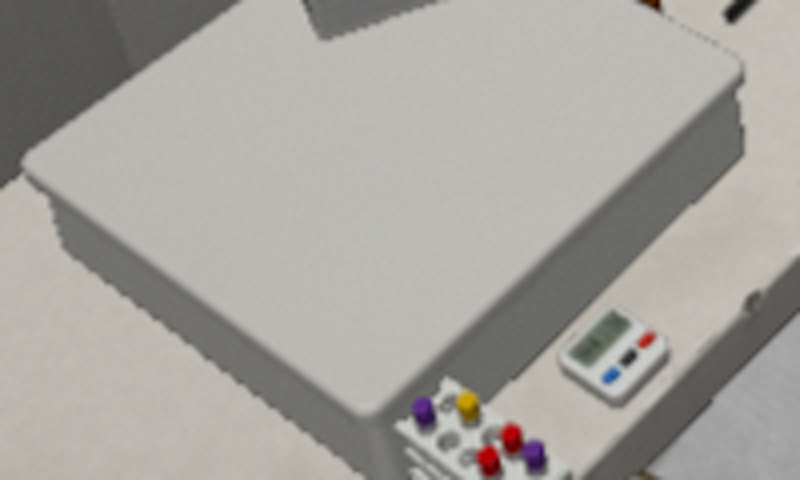

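The white box is about 0.11 m tall and its corner is near the end of the bar's swing. I'll press with the fingers set 12 mm toward the robot and 8 mm toward the mould from the bar centre.

{"fn": "arm_command", "kwargs": {"increments": "1 11 -7 30 0; 1 11 -7 55 0; 1 11 -7 68 0; 1 11 -7 74 0; 1 11 -6 76 0"}}

```text
t: 2.1
tool_pos: [0.4825, 0.0683, 0.1423]
orientation: [0.108, -3.139, -0.0]
force: [-0.1, 0.5, 0.0]
opening: 0.0005
gripper_force: 0.0
```

{"fn": "arm_command", "kwargs": {"increments": "1 0 4 4 0; 1 0 6 6 0; 1 0 10 8 0; 1 0 13 11 0; 1 0 13 11 0"}}

```text
t: 2.6
tool_pos: [0.4813, 0.0818, 0.1312]
orientation: [0.11, -3.139, -0.0]
force: [0.2, 0.4, -0.5]
opening: 0.0007
gripper_force: 0.0
```

Run:
```python
from h import *
s,M=T();print(local(s['tool_pos']+M[:,2]*.025))
a=robot.read_camera('side').astype(int);o=cv2.imread('pics/side0.png').astype(int)
S=robot.camera_model('side')
for ang in (60,55,50,45,40):
    r=np.deg2rad(ang);print(ang,proj(S,w(P,[(x,-.0625-.1*np.cos(r),.024+.1*np.sin(r)) for x in(-.035,0,.035)])).round(1).tolist())
for n,i in(('old',o),('new',a)):
    print(n);print(i[138:156,220:246].sum(2)//3)
```

```text
[ 0.0117 -0.1193  0.1062]
60 [[242.6, 149.3], [232.5, 150.1], [222.4, 150.9]]
55 [[242.5, 148.7], [232.5, 149.5], [222.4, 150.3]]
50 [[242.4, 148.3], [232.4, 149.1], [222.4, 149.8]]
45 [[242.3, 148.1], [232.4, 148.8], [222.5, 149.6]]
40 [[242.3, 148.1], [232.4, 148.8], [222.6, 149.6]]
old
[[234 233 232 231 231 231 232 232 229 229 230 230 230 231 231 230 232 231
  232 231 232 229 209 133 136 123]
 [234 231 232 231 231 231 232 231 230 231 230 230 231 230 229 230 231 232
  233 233 233 230 210 137 151 125]
 [234 232 231 231 231 231 230 231 229 230 231 230 230 230 230 230 231 232
  233 233 233 231 208 138 152 124]
 [233 232 231 231 231 231 230 230 231 231 230 230 230 231 230 230 231 231
  232 233 233 232 209 128 134 122]
 [234 233 232 231 232 232 231 232 232 231 231 230 230 230 230 230 231 231
  232 233 234 233 211 123 125 123]
 [235 233 233 233 233 233 232 232 232 232 232 230 230 231 230 231 232 230
  232 234 234 232 211 123 125 123]
 [234 234 235 235 235 234 233 234 233 233 231 231 231 232 231 232 232 232
  232 234 234 233 209 125 126 128]
 [234 235 234 235 235 234 233 233 233 233 233 2
[... 2419 characters left out ...]
37  36  36
   32  29  30  50  83 107 129 136]
 [191 189 121  50  36  36  35  31  28  31  28  27  29  25  29  26  24  26
   24  19  25  53 127 179 144 133]
 [146 146 107  41  27  28  21  26  17  25  24  25  28  27  25  41  44  43
   46  59  59  84 160 222 196 147]
 [127 119  94  42  42  42  47  57  65  74  68  58  60  57  82 116 121 126
  138 158 162 180 216 232 228 216]
 [135 127 106  86 113 124 137 160 176 197 185 131 114 115 157 208 215 215
  217 222 223 226 232 234 233 232]
 [137 129 118 141 190 213 215 222 226 230 218 163 133 134 178 230 234 234
  234 235 234 234 234 234 234 234]
 [130 119 120 157 215 231 233 232 234 232 220 167 136 134 175 232 235 235
  235 236 235 234 234 232 233 234]]
```

Run:
```python
from h import *
s,M=T();W=robot.camera_model('wrist');Rc=M.T@rot(W);off=M.T@(W['eye']-s['tool_pos'])
def cam(pos,rv):
    M=R.from_rotvec(rv).as_matrix();return dict(W,eye=np.array(pos)+M@off,rotation=M@Rc)
A=cam([.59944,.0001,.21738],[-2.2204,-2.2205,.0018]);B=cam([.4928,.075,.2182],[.104,-3.139,0])
print(A['eye'],B['eye'])
def tri(a,b):
    ds=[];
    for m,uv in((A,a),(B,b)):
        d=rot(m)@[(uv[0]-m['cx'])/m['fx'],(uv[1]-m['cy'])/m['fy'],1];ds.append(d/np.linalg.norm(d))
    K=np.c_[ds[0],-ds[1]];t=np.linalg.lstsq(K,B['eye']-A['eye'],rcond=None)[0]
    p,q=A['eye']+ds[0]*t[0],B['eye']+ds[1]*t[1];return (p+q)/2,np.linalg.norm(p-q)
for n,a,b in(('barR',(88,100),(262,151)),('mouldcorner +x+y',None,None)):
    if a: print(n,tri(a,b),local(tri(a,b)[0]))
print('barL',*map(str,tri((172,97),(262,222))))
print('w1 bar pred',proj(B,w(P,[(.035,-.1125,.111),(-.035,-.1125,.111)])))
print('w1 rim pred',proj(B,w(P,[(.046,-.056,.036),(-.046,-.056,.036),(.046,.056,.036)])))
i=robot.read_camera('wrist');cv2.imwrite('pics/w2.png',i)
print('now pred bar60',proj(W,w(P,[(.035,-.1125,.111),(-.035,-.1125,.111)])),'tip',proj(W,s['tool_pos']+M[:,2]*.025))
```

```text
[0.59866783 0.06901258 0.38373321] [0.424224   0.06937501 0.38459899]
barR (array([0.45795066, 0.0757987 , 0.11438624]), np.float64(0.001998167095852982)) [ 0.0355 -0.115   0.1144]
barL [0.52522159 0.07954395 0.10658008] 7.413323745985476e-05
w1 bar pred [[260.23441346 151.15304263]
 [260.24810469 226.80962659]]
w1 rim pred [[208.0813112  132.48358809]
 [211.36662969 212.63967402]
 [105.48962845 132.6465726 ]]
now pred bar60 [[249.30090116 186.99160029]
 [249.86898511 289.02391087]] tip [[259.93348826 220.43445995]]
```

View pics/w2.png

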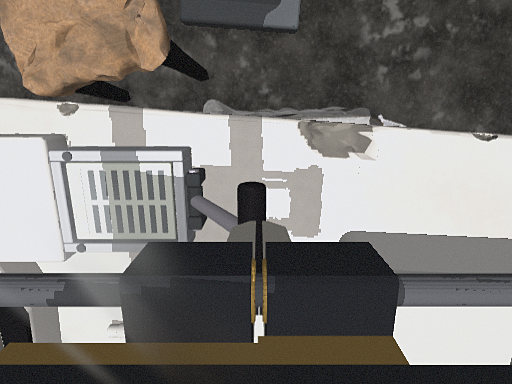

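The fingers at (258,222) stand over the bar at (251,183), which has barely moved. I'll go on down gently and watch the force.

{"fn": "arm_command", "kwargs": {"increments": "1 0 0 2 0; 1 0 0 4 0; 1 0 0 6 0; 1 0 0 6 0"}}

```text
t: 3.1
tool_pos: [0.4813, 0.0811, 0.125]
orientation: [0.108, -3.139, 0.0]
force: [0.3, -0.4, -1.0]
opening: 0.0004
gripper_force: 0.0
```

Run:
```python
from h import *
s,M=T();i=robot.read_camera('wrist');W=robot.camera_model('wrist');cv2.imwrite('pics/w3.png',i)
g=i.max(2)
for a in (60,58,55,50,45):
    r=np.deg2rad(a);b=(-.0625-.1*np.cos(r),.024+.1*np.sin(r))
    print(a,proj(W,w(P,[(.035,*b),(.02,*b)])).round(1).tolist(),'halfw',314.5*.009/(W['eye'][2]-b[1]))
for r in range(180,240,4): c=np.where(g[r,225:300]<70)[0]+225; print(r,c.min() if c.size else '',c.max() if c.size else '')
print(i[215:245:3,225:300:5].mean(2).astype(int))
```

```text
60 [[249.6, 189.4], [249.7, 213.4]] halfw 15.64411993756001
58 [[254.7, 188.7], [254.7, 212.5]] halfw 15.49020885208163
55 [[261.9, 187.5], [261.8, 211.0]] halfw 15.249065194718106
50 [[272.9, 185.5], [272.6, 208.5]] halfw 14.824906180857147
45 [[282.5, 183.4], [282.0, 205.7]] halfw 14.380980573709467
180  
184 250 255
188 238 265
192 237 266
196 237 266
200 237 266
204 237 266
208 237 266
212 238 266
216 238 266
220 238 266
224 238 261
228 256 261
232 256 261
236 255 262
[[ 92 172 169  25  24  30  38  30   9 234 233 232 232 164 170]
 [100  89 170  26  30  25  38  27  19 229 243 237 234 167 167]
 [106 102  90  23  32  91  97  20  90 169 176 171 164 168 171]
 [118 110 103  78 100  96 100  24  98  97  89 168 169 171 172]
 [120 117 101  94  97  98  90  30  94  95 100  99 116 169 168]
 [113 119  99  96 100  98  88  27  99  98 100  98  92 172 168]
 [147  95  94  96  96  98  79  24  99  95  99  99  94 193 170]
 [170  96  99  96  99  97  65  20  95  99  95  97  94 244 166]
 [174 102 100  99  98 105  68  23  98  94 100  99  97 150 241]
 [ 12  10  17  16  23  17  60  24  63  15  14  24  16  18   0]]
```

{"fn": "arm_command", "kwargs": {"increments": "1 0 0 2 0; 1 0 0 4 0; 1 0 0 6 0; 1 0 0 8 0; 1 0 0 8 0"}}

```text
t: 3.65
tool_pos: [0.4816, 0.0815, 0.1176]
orientation: [0.109, -3.14, -0.001]
force: [-0.8, 1.3, 3.0]
opening: 0.0006
gripper_force: 1.2
```

Run:
```python
from h import *
s,M=T();print(s['force'],s['wrist_torque'],s['joint_torque'],s['opening'],s['gripper_force'],local(s['tool_pos']+M[:,2]*.025))
i=robot.read_camera('wrist');W=robot.camera_model('wrist');cv2.imwrite('pics/w4.png',i);g=i.max(2)
for a in (60,57,54,50,45):
    r=np.deg2rad(a);b=(-.0625-.1*np.cos(r),.024+.1*np.sin(r))
    print(a,proj(W,w(P,[(.035,*b),(.02,*b)])).round(1).tolist())
for r in range(180,240,4): c=np.where(g[r,225:300]<70)[0]+225; print(r,c.min() if c.size else '',c.max() if c.size else '')
k=[cv2.resize(cv2.imread(f)[y:y+100,x:x+130],(400,300),interpolation=cv2.INTER_CUBIC) for f,x,y in (('pics/w4.png',190,165),('pics/w3.png',190,165))]
sc=robot.read_camera('scene');u=proj(robot.camera_model('scene'),s['tool_pos']+M[:,2]*.025)[0];print(u)
k.append(cv2.resize(sc[190:265,190:290],(400,300),interpolation=cv2.INTER_CUBIC));sd=robot.read_camera('side')
k.append(cv2.resize(sd[125:188,190:274],(400,300),interpolation=cv2.INTER_CUBIC))
cv2.imwrite('pics/m.png',np.vstack([np.hstack(k[:2]),np.hstack(k[2:])]))
```

```text
[-0.80066905  1.31532972  3.02522564] [ 0.34754916  0.17203939 -0.04220678] [-7.20279627e-01 -4.04406810e+01 -4.61231017e+01 -4.74578049e-01
 -4.16899994e-01 -4.76414934e-03] 0.0006119145028886805 1.221499890089035 [ 0.0115 -0.1191  0.0926]
60 [[248.6, 192.3], [248.8, 217.2]]
57 [[256.5, 191.1], [256.5, 215.7]]
54 [[263.9, 189.8], [263.7, 214.1]]
50 [[272.9, 188.1], [272.6, 211.8]]
45 [[282.9, 185.8], [282.4, 208.9]]
180  
184  
188 240 263
192 237 266
196 236 266
200 236 266
204 236 266
208 237 266
212 237 266
216 237 266
220 237 266
224 236 261
228 256 261
232 256 261
236 255 262
[242.31958155 232.9460657 ]
```

Contact came only with the TCP at about bar-top height (0.118), so the effective closed tip is near the TCP. The gripper body is therefore lower than planned. I'll move to the robot-side end of the bar to clear the box, then press along the arc.

{"fn": "arm_command", "kwargs": {"increments": "1 0 0 -5 0; 1 18 0 -5 0; 1 18 0 -1 0; 1 18 2 3 0; 1 18 4 6 0"}}

```text
t: 4.3
tool_pos: [0.4635, 0.086, 0.1134]
orientation: [0.109, -3.14, -0.006]
force: [-16.3, 12.2, 26.8]
opening: 0.0003
gripper_force: 13.7
```

{"fn": "arm_command", "kwargs": {"increments": "1 0 2 2 0; 1 0 4 4 0; 1 0 7 7 0; 1 0 10 10 0; 1 0 10 10 0"}}

```text
t: 4.8
tool_pos: [0.4629, 0.098, 0.1037]
orientation: [-0.111, 3.139, 0.01]
force: [-11.4, 14.6, 21.2]
opening: 0.0006
gripper_force: 10.8
```

```bash
cat >> h.py <<'E'
def bar():
    s,M=T();i=robot.read_camera('wrist');W=robot.camera_model('wrist');g=i.max(2)
    print(s['t'],s['force'].round(1),s['wrist_torque'].round(2),'tcp',local(s['tool_pos']))
    for a in (60,56,52,48,44,40,36,32,28,25,22.8):
        r=np.deg2rad(a);b=(-.0625-.1*np.cos(r),.024+.1*np.sin(r))
        print(a,proj(W,w(P,[(.035,*b),(.02,*b),(-.035,*b)])).round(0).tolist())
    for r in range(150,245,5): print(r,(np.where(g[r,200:330]<70)[0]+200)[[0,-1]] if (g[r,200:330]<70).any() else '')
    return i
E
python3 - <<'E'
from h import *
cv2.imwrite('pics/w5.png',bar())
E
```

```text
4.8 [-11.4  14.6  21.2] [ 2.74  1.98 -0.05] tcp [ 0.029  -0.1368  0.1037]
60 [[216.0, 229.0], [217.0, 255.0], [220.0, 339.0]]
56 [[228.0, 227.0], [229.0, 252.0], [231.0, 335.0]]
52 [[239.0, 224.0], [239.0, 249.0], [240.0, 330.0]]
48 [[248.0, 221.0], [248.0, 245.0], [249.0, 325.0]]
44 [[257.0, 219.0], [257.0, 242.0], [257.0, 320.0]]
40 [[265.0, 216.0], [264.0, 239.0], [264.0, 315.0]]
36 [[271.0, 213.0], [271.0, 235.0], [270.0, 310.0]]
32 [[277.0, 210.0], [277.0, 232.0], [275.0, 305.0]]
28 [[282.0, 207.0], [281.0, 228.0], [280.0, 300.0]]
25 [[285.0, 205.0], [284.0, 226.0], [282.0, 296.0]]
22.8 [[286.0, 204.0], [286.0, 224.0], [284.0, 294.0]]
150 
155 
160 
165 
170 
175 
180 
185 
190 
195 
200 
205 
210 
215 [244 257]
220 [236 264]
225 [236 261]
230 [256 261]
235 [255 262]
240 [255 262]
```

{"fn": "arm_command", "kwargs": {"increments": "1 -3 -2 3 0; 1 -3 -1 6 0; 1 -3 1 9 0; 1 -3 3 12 0; 1 -3 4 13 0"}}

```text
t: 5.35
tool_pos: [0.4682, 0.1005, 0.0907]
orientation: [-0.109, 3.134, 0.006]
force: [0.0, 8.3, 13.1]
opening: 0.0005
gripper_force: 6.1
```

Run:
```python
from h import *
cv2.imwrite('pics/w6.png',bar())
```

```text
5.35 [ 0.   8.3 13.1] [ 1.78 -0.09 -0.03] tcp [ 0.0235 -0.1389  0.0907]
60 [[207.0, 230.0], [209.0, 258.0], [212.0, 348.0]]
56 [[220.0, 227.0], [221.0, 254.0], [224.0, 344.0]]
52 [[232.0, 224.0], [233.0, 251.0], [234.0, 338.0]]
48 [[243.0, 221.0], [243.0, 247.0], [244.0, 333.0]]
44 [[252.0, 218.0], [252.0, 243.0], [253.0, 327.0]]
40 [[261.0, 215.0], [261.0, 240.0], [260.0, 322.0]]
36 [[268.0, 212.0], [268.0, 236.0], [267.0, 316.0]]
32 [[274.0, 209.0], [274.0, 232.0], [273.0, 310.0]]
28 [[279.0, 206.0], [279.0, 229.0], [277.0, 305.0]]
25 [[282.0, 204.0], [282.0, 226.0], [280.0, 301.0]]
22.8 [[284.0, 202.0], [284.0, 224.0], [282.0, 298.0]]
150 
155 
160 
165 
170 
175 
180 
185 
190 
195 
200 
205 
210 [252 279]
215 [251 280]
220 [251 280]
225 [256 261]
230 [256 261]
235 [256 262]
240 [255 262]
```

{"fn": "arm_command", "kwargs": {"increments": "1 2 2 3 0; 1 2 4 6 0; 1 2 6 8 0; 1 2 8 11 0; 1 2 9 12 0"}}

```text
t: 5.9
tool_pos: [0.4652, 0.1076, 0.0776]
orientation: [-0.109, 3.135, 0.001]
force: [3.9, 0.4, 4.3]
opening: 0.0006
gripper_force: 2.4
```

{"fn": "arm_command", "kwargs": {"increments": "1 0 1 2 0; 1 0 2 4 0; 1 0 3 6 0; 1 0 4 8 0; 1 0 4 8 0"}}

```text
t: 6.4
tool_pos: [0.4652, 0.1108, 0.0714]
orientation: [-0.109, 3.135, -0.001]
force: [-5.3, -3.4, 21.2]
opening: 0.0007
gripper_force: 10.8
```

Run:
```python
from h import *
cv2.imwrite('pics/w7.png',bar())
```

```text
6.4 [-5.3 -3.4 21.2] [-0.43  0.74 -0.02] tcp [ 0.0259 -0.1494  0.0714]
60 [[177.0, 251.0], [179.0, 282.0], [186.0, 381.0]]
56 [[192.0, 247.0], [193.0, 277.0], [199.0, 375.0]]
52 [[206.0, 244.0], [207.0, 273.0], [211.0, 368.0]]
48 [[218.0, 240.0], [219.0, 268.0], [223.0, 361.0]]
44 [[230.0, 236.0], [231.0, 263.0], [233.0, 355.0]]
40 [[240.0, 232.0], [240.0, 259.0], [242.0, 348.0]]
36 [[249.0, 228.0], [249.0, 254.0], [250.0, 341.0]]
32 [[256.0, 224.0], [256.0, 249.0], [256.0, 334.0]]
28 [[263.0, 220.0], [263.0, 245.0], [262.0, 327.0]]
25 [[267.0, 217.0], [266.0, 241.0], [266.0, 322.0]]
22.8 [[269.0, 215.0], [269.0, 239.0], [268.0, 318.0]]
150 
155 
160 
165 
170 
175 
180 
185 
190 
195 
200 
205 
210 [259 273]
215 [252 280]
220 [251 280]
225 [256 261]
230 [256 261]
235 [255 288]
240 [256 262]
```

{"fn": "arm_command", "kwargs": {"increments": "1 0 1 1 0; 1 0 2 3 0; 1 0 2 4 0; 1 0 2 4 0"}}

```text
t: 6.85
tool_pos: [0.4657, 0.1112, 0.0706]
orientation: [-0.108, 3.135, -0.006]
force: [-19.1, -13.9, 53.3]
opening: 0.0002
gripper_force: 26.8
```

Run:
```python
from h import *
s,M=T();print(s['force'],local(s['tool_pos']));i=robot.read_camera('wrist');g=i.max(2);W=robot.camera_model('wrist')
for a in(30,26,22.8):
    r=np.deg2rad(a);print(proj(W,w(P,(.035,-.0625-.1*np.cos(r),.024+.1*np.sin(r)))))
print([(np.where(g[r,200:330]<70)[0]+200)[[0,-1]] for r in(214,217,220)])
# block height from side/scene: compare with start
for n in('side','scene'):
    cv2.imwrite(f'pics/{n}1.png',robot.read_camera(n))
cv2.imwrite('pics/w8.png',i)
```

```text
[-19.10258843 -13.90076834  53.34454881] [ 0.0253 -0.1498  0.0706]
[[258.99960924 221.48611897]]
[[264.7915304  217.71608172]]
[[268.60702079 214.78767356]]
[array([252, 279]), array([251, 280]), array([251, 280])]
```

The force climbed to 53 N with the bar at its stop height (top at about 71 mm), so the lever is fully down. I'll release it, go above the block and touch its top lightly to check block height and tip offset.

{"fn": "arm_command", "kwargs": {"increments": "1 0 0 -10 0; 1 0 0 -40 0; 1 -10 -40 -50 0; 1 -25 -90 -50 0; 1 -25 -140 -50 0"}}

```text
t: 7.5
tool_pos: [0.4985, -0.0242, 0.115]
orientation: [-0.112, 3.137, -0.001]
force: [0.3, -0.3, 0.1]
opening: 0.0004
gripper_force: 0.0
```

{"fn": "arm_command", "kwargs": {"increments": "1 0 0 5 0; 1 0 0 15 0; 1 0 0 20 0; 1 0 0 20 0"}}

```text
t: 7.9
tool_pos: [0.4954, -0.0214, 0.0926]
orientation: [0.111, -3.137, -0.001]
force: [-0.1, -0.2, -0.6]
opening: 0.0004
gripper_force: 0.0
```

Run:
```python
from h import *
s,M=T();print(s['force'],local(s['tool_pos']),M.round(3).tolist())
a=robot.read_camera('side');b=robot.read_camera('scene');cv2.imwrite('pics/side2.png',a);cv2.imwrite('pics/scene2.png',b)
cv2.imwrite('pics/w9.png',robot.read_camera('wrist'))
```

```text
[-0.06985109 -0.19779892 -0.62605933] [ 0.0047 -0.0155  0.0926] [[-0.997, -0.071, -0.003], [-0.071, 0.997, 0.001], [0.003, 0.001, -1.0]]
```

{"fn": "arm_command", "kwargs": {"increments": "1 0 0 3 0; 1 0 0 6 0; 1 0 0 9 0; 1 0 0 12 0; 1 0 0 12 0"}}

```text
t: 8.55
tool_pos: [0.4963, -0.0228, 0.0818]
orientation: [0.108, -3.139, -0.0]
force: [-0.4, 0.3, -0.3]
opening: 0.0001
gripper_force: 0.0
```

{"fn": "arm_command", "kwargs": {"increments": "1 0 0 2 0; 1 0 0 4 0; 1 0 0 6 0; 1 0 0 6 0"}}

```text
t: 8.95
tool_pos: [0.4965, -0.0228, 0.076]
orientation: [0.109, -3.139, -0.0]
force: [0.1, -0.5, -0.6]
opening: 0.0009
gripper_force: 0.0
```

{"fn": "arm_command", "kwargs": {"increments": "1 0 0 2 0; 1 0 0 4 0; 1 0 0 6 0; 1 0 0 6 0"}}

```text
t: 9.35
tool_pos: [0.4965, -0.0228, 0.07]
orientation: [0.109, -3.139, -0.0]
force: [-0.4, 0.1, 0.1]
opening: 0.0005
gripper_force: 0.0
```

{"fn": "arm_command", "kwargs": {"increments": "1 0 0 1 0; 1 0 0 2 0; 1 0 0 3 0; 1 0 0 3 0"}}

```text
t: 9.75
tool_pos: [0.4966, -0.0228, 0.0673]
orientation: [0.109, -3.139, -0.0]
force: [-0.7, -0.6, 0.9]
opening: 0.0004
gripper_force: 0.0
```

{"fn": "arm_command", "kwargs": {"increments": "1 0 0 1 0; 1 0 0 2 0; 1 0 0 2 0"}}

```text
t: 10.05
tool_pos: [0.4966, -0.0228, 0.0652]
orientation: [0.109, -3.139, -0.0]
force: [-0.0, 1.0, 0.3]
opening: 0.0003
gripper_force: 0.0
```

{"fn": "arm_command", "kwargs": {"increments": "1 0 0 1 0; 1 0 0 2 0; 1 0 0 2 0"}}

```text
t: 10.35
tool_pos: [0.4969, -0.0229, 0.0637]
orientation: [-0.109, 3.139, -0.0]
force: [-1.3, 0.5, 3.3]
opening: 0.0005
gripper_force: 1.6
```

Light contact came with the TCP at 0.0637, which equals the expected raised block top of 64 mm. So the block is up and the tip is effectively at the TCP. Now I'll go behind the block.

{"fn": "arm_command", "kwargs": {"increments": "1 -3 0 -20 0; 1 -3 40 -25 0; 1 -3 62 -25 0; 1 -3 62 -5 0; 1 -3 62 5 0"}}

```text
t: 10.85
tool_pos: [0.4949, 0.0398, 0.0573]
orientation: [0.111, -3.139, 0.0]
force: [0.1, -0.3, -1.0]
opening: 0.0007
gripper_force: 0.0
```

{"fn": "arm_command", "kwargs": {"increments": "1 0 0 5 0; 1 0 0 10 0; 1 0 0 10 0"}}

```text
t: 11.15
tool_pos: [0.4951, 0.0388, 0.0478]
orientation: [0.107, -3.139, -0.0]
force: [0.1, 0.0, 0.0]
opening: 0.0005
gripper_force: 0.0
```

Run:
```python
from h import *
s,M=T();print(s['t'],s['force'],local(s['tool_pos']),M.round(3).tolist())
i=robot.read_camera('wrist');cv2.imwrite('pics/w10.png',i);W=robot.camera_model('wrist')
L=lambda y,z:[(.035,y-.045,z),(.035,y+.045,z),(-.035,y+.045,z),(-.035,y-.045,z)]
print(proj(W,w(P,L(0,.064))).round(0).tolist(),proj(W,w(P,L(0,.033))).round(0).tolist())
k=[cv2.resize(i[100:384,0:360],(520,410)),cv2.resize(cv2.imread('pics/m.png'),(280,210)),cv2.resize(robot.read_camera('side')[130:260,190:290],(280,200),interpolation=cv2.INTER_CUBIC)]
cv2.imwrite('pics/m2.png',np.hstack([k[0],np.vstack(k[1:])]))
```

```text
11.15 [0.06172916 0.03307718 0.01718604] [ 0.001  -0.0755  0.0478] [[-0.998, -0.068, -0.001], [-0.068, 0.998, -0.0], [0.001, 0.0, -1.0]]
[[198.0, 182.0], [15.0, 182.0], [40.0, 307.0], [204.0, 307.0]] [[208.0, 171.0], [55.0, 171.0], [72.0, 278.0], [212.0, 278.0]]
```

View pics/m2.png

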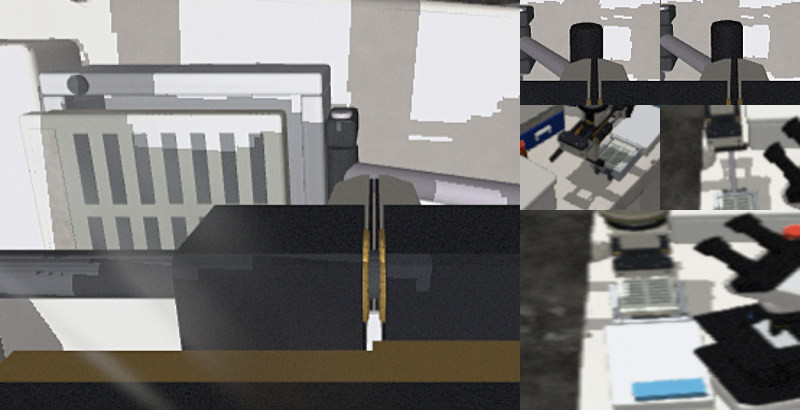

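The block is raised and level: its edge, at wrist pixels (17,178) to (197,178), matches the prediction for z=64 mm. The fingers stand behind it, so I'll push along tool −y.

{"fn": "arm_command", "kwargs": {"increments": "1 0 -5 0 0; 1 0 -10 0 0; 1 0 -15 0 0; 1 0 -20 0 0; 1 0 -24 0 0"}}

```text
t: 11.75
tool_pos: [0.4974, 0.0148, 0.0487]
orientation: [-0.108, 3.139, 0.0]
force: [-0.3, 1.1, 1.4]
opening: 0.0003
gripper_force: 0.7
```

{"fn": "arm_command", "kwargs": {"increments": "1 0 -5 0 0; 1 0 -10 0 0; 1 0 -15 0 0; 1 0 -20 0 0; 1 0 -25 0 0"}}

```text
t: 12.25
tool_pos: [0.4989, -0.0101, 0.0484]
orientation: [0.109, -3.14, -0.0]
force: [0.4, 1.4, 1.1]
opening: 0.0005
gripper_force: 0.7
```

```bash
cat >> h.py <<'E'
def edges(y,z):
    s,M=T();i=robot.read_camera('wrist');W=robot.camera_model('wrist')
    print(s['t'],s['force'].round(1),local(s['tool_pos']))
    print(proj(W,w(P,[(.035,y-.045,z),(.035,y,z),(.035,y+.045,z)])).round(0).tolist());return i,W
E
python3 - <<'E'
from h import *
s,M=T();y=local(s['tool_pos'])[1]+.0175+.045;print('y',y)
i,W=edges(y,.064);cv2.imwrite('pics/w11.png',i);g=i.mean(2).astype(int)
for c in range(20,200,30): print(c,g[150:205:3,c])
E
```

```text
y 0.036000000000000004
12.25 [0.4 1.4 1.1] [ 0.0005 -0.0265  0.0484]
[[226.0, 182.0], [135.0, 182.0], [43.0, 182.0]]
20 [233 233 234 233 232 234 233 233 231 232 233 230 232 232 232 232 233 232
 233]
50 [232 231 231 232 232 232 232 231 233 128 171 175 174 168 161 156 183 207
 241]
80 [183 184 185 185 179 184 184 186 106 144 170 173 172 169 172 171 173 172
 170]
110 [123 133 135 138 141 145 152 158 110 170 232 232 230 233 145 153 150 154
 112]
140 [144 102  96 102 101  82  79  83  95 165 234 233 234 233 233 232 233 232
 231]
170 [206 230 228 224 228 210 154 158 106 157 233 233 233 236 147 146 147 148
 101]
```

The block follows straight: its edge stays at row ~175 with no yaw, and the push takes about 1.4 N. Continuing.

{"fn": "arm_command", "kwargs": {"increments": "1 0 -5 0 0; 1 0 -10 0 0; 1 0 -15 0 0; 1 0 -20 0 0; 1 0 -25 0 0"}}

```text
t: 12.8
tool_pos: [0.5005, -0.0351, 0.0484]
orientation: [0.109, -3.14, -0.0]
force: [0.2, 0.8, -0.5]
opening: 0.0002
gripper_force: 0.3
```

{"fn": "arm_command", "kwargs": {"increments": "1 0 -5 0 0; 1 0 -10 0 0; 1 0 -15 0 0; 1 0 -20 0 0; 1 0 -25 0 0"}}

```text
t: 13.3
tool_pos: [0.5019, -0.059, 0.0483]
orientation: [0.109, -3.139, -0.003]
force: [-0.6, -0.1, 0.5]
opening: 0.0002
gripper_force: 0.3
```

Run:
```python
from h import *
s,M=T();y=local(s['tool_pos'])[1]+.0175+.045;print('y',y)
i,W=edges(y,.060);cv2.imwrite('pics/w12.png',i);g=i.mean(2).astype(int)
for c in range(20,230,30): print(c,g[150:205:3,c])
```

```text
y 0.0849
13.3 [-0.6 -0.1  0.5] [0.0009 0.0224 0.0483]
[[228.0, 181.0], [139.0, 180.0], [50.0, 180.0]]
20 [232 232 232 232 231 230 231 231 231 233 231 232 232 232 230 233 231 233
 232]
50 [231 232 231 232 232 232 232 232 231 232 232 230 232 231 231 233 232 231
 230]
80 [184 183 181 180 183 188 186 185 108 150 174 172 172 172 172 176 176 175
 172]
110 [181 184 186 181 185 179 185 183 111 137 172 169 169 165 109 106 108 114
 144]
140 [233 232 233 232 233 234 236 181 105 169 233 233 232 232 233 235 238 239
 178]
170 [231 232 232 232 234 233 234 232 130 142 234 233 233 234 144 147 150  97
  94]
200 [117 227 228 219 217  87 201 149 123 145 233 234 233 233 168 176 171 173
 169]
```

{"fn": "arm_command", "kwargs": {"increments": "1 0 -5 0 0; 1 0 -10 0 0; 1 0 -15 0 0; 1 0 -20 0 0; 1 0 -25 0 0"}}

```text
t: 13.85
tool_pos: [0.5041, -0.0849, 0.0485]
orientation: [-0.109, 3.14, 0.0]
force: [-0.3, 1.1, 0.0]
opening: 0.0007
gripper_force: 0.7
```

Run:
```python
from h import *
s,M=T();y=local(s['tool_pos'])[1]+.0175+.045;print('y',y)
i,W=edges(y,.059);cv2.imwrite('pics/w13.png',i);g=i.mean(2).astype(int)
for c in range(40,240,20): print(c,g[150:205:3,c])
print(g[195,20:110:2])
```

```text
y 0.111
13.85 [-0.3  1.1  0. ] [0.0004 0.0485 0.0485]
[[227.0, 180.0], [139.0, 180.0], [50.0, 179.0]]
40 [232 231 231 228 230 232 230 230 230 230 231 229 232 231 229 231 231 232
 232]
60 [229 231 229 230 231 230 229 229 233 154 231 237 234 239 239 167 170 168
 170]
80 [230 230 231 232 230 230 229 233 175 129 170 174 172 174 171 174 171 134
 151]
100 [185 179 178 180 182 179 179 180 180 114 167 168 168 168 109 110 114 114
 115]
120 [180 182 181 179 178 177 180 178 179 103 158 234 232 236 154 131  84 101
 106]
140 [231 232 231 230 232 232 231 235 176 104 227 231 231 233 244 194 164 187
 104]
160 [231 230 232 232 232 232 231 234 174  95 226 231 231 232 238 242 242 250
 142]
180 [233 229 231 231 232 232 231 230 183  86 229 232 232 238 240 171 176 176
 177]
200 [231 231 232 231 230 230 232 233 184  85 229 231 231 230 171 170 172 172
 172]
220 [232 231 233 231 232 233 231 231 234  87 232 232 231 234 173 172 171 171
 172]
[230 230 230 231 230 231 230 230 230 230 231 229 230 230 232 231 231 230
 199 166 167 178 175 169 167 170 171 173 168 171 174 173 171 169 172 180
 114 116 114 117 110 174 169 169 167]
```

{"fn": "arm_command", "kwargs": {"increments": "1 0 -6 0 0; 1 0 -12 0 0; 1 0 -18 0 0; 1 0 -24 0 0; 1 0 -30 0 0"}}

```text
t: 14.4
tool_pos: [0.5062, -0.1149, 0.0485]
orientation: [-0.109, 3.14, -0.0]
force: [-0.0, 0.5, 1.0]
opening: 0.0004
gripper_force: 0.7
```

{"fn": "arm_command", "kwargs": {"increments": "1 0 0 0 0; 1 0 6 0 0; 1 0 16 0 0; 1 0 25 -20 0; 1 0 25 -60 0"}}

```text
t: 14.9
tool_pos: [0.5011, -0.0867, 0.1053]
orientation: [0.11, -3.132, -0.005]
force: [0.7, -0.4, 0.5]
opening: 0.0004
gripper_force: 0.0
```

Run:
```python
from h import *
i,W=edges(.141,.059);cv2.imwrite('pics/w14.png',i);g=i.mean(2).astype(int)
c=proj(W,w(P,[(.035,.096,.059),(.035,.186,.059),(.0,.096,.059),(0,.186,.059)])).round(0).astype(int);print(c)
for u in range(c[1][0]-20,c[0][0]+25,20): 
    if u>=0:print(u,g[c[0][1]-20:c[0][1]+20:3,u])
r=c[0][1]+10;print(r,g[r,max(0,c[0][0]-30):c[0][0]+40:2]);print(g[r,max(0,c[1][0]-30):c[1][0]+30:2])
S=robot.camera_model('side');a=robot.read_camera('side');cv2.imwrite('pics/side3.png',a)
q=proj(S,w(P,[(0,y,.059) for y in(.096,.141,.186)]));print(q)
u=int(q[1][0]);print(a[int(q[2][1])-30+20-30:int(q[2][1])+25,u].tolist())
```

```text
14.9 [ 0.7 -0.4  0.5] [0.0035 0.0501 0.1053]
[[198.0, 156.0], [135.0, 156.0], [71.0, 156.0]]
[[198 156]
 [ 71 156]
 [201 204]
 [ 78 203]]
51 [232 232 231 232 231 233 229 231 231 229 230 231 231 231]
71 [230 233 232 231 231 231 231 232 231 234 162 230 225 229]
91 [232 232 232 232 232 230 232 231 231 233 161 231 230 225]
111 [233 233 232 232 231 230 231 231 231 180 118 172 169 164]
131 [182 181 179 179 179 179 182 182 181 184 118 170 171 170]
151 [181 180 181 179 179 180 181 179 180 183 144 232 232 233]
171 [232 233 232 231 233 232 232 232 232 235 136 232 232 235]
191 [232 232 231 233 231 232 232 233 231 235 130 234 232 230]
211 [232 232 233 232 232 231 232 233 232 232 231 231 236 180]
166 [131 133 133 136 135 134 137 137 135 110 134 135 133  89 169 235 233 232
 231 232 232 233 231 231 231 231 231 233 231 232 232 233 232 231 232]
[231 232 229 231 232 230 232 231 230 231 230 232 198 143 151 162 152 148
 167 165 167 165 164 166 165 161 162 161 156 156]
[[237.14660044 207.53909702]
 [238.03903707 218.85315048]
 [238.96417775 230.58181652]]
[[116, 125, 126], [144, 147, 148], [196, 189, 192
[... 339 characters left out ...]
4, 150], [142, 150, 145], [148, 159, 153], [149, 157, 151], [148, 157, 151], [152, 160, 154], [144, 153, 147], [149, 157, 152], [148, 156, 150], [141, 148, 143], [148, 156, 151], [141, 148, 143], [150, 158, 153], [219, 223, 220], [234, 238, 236], [235, 241, 239], [233, 238, 235], [194, 202, 197], [130, 139, 137], [118, 128, 132], [140, 148, 149], [172, 175, 173], [229, 228, 225], [242, 239, 237], [243, 240, 238], [242, 240, 237], [241, 239, 236], [228, 222, 215], [221, 194, 152], [221, 182, 113], [220, 179, 105], [220, 179, 105], [222, 181, 107], [221, 181, 108], [221, 182, 107], [222, 182, 107], [220, 179, 108], [163, 131, 77], [122, 97, 56], [115, 95, 60], [144, 135, 118], [212, 214, 208]]
```

The measured edges put the block at y≈0.141 in the mould frame. That is 17 mm short of the pad's middle, square to the pad, and clear of both mould and mailer. I'll back off, settle and hand in.

{"fn": "arm_command", "kwargs": {"increments": "1 0 20 -30 0; 1 0 20 -60 0; 1 0 20 -60 0; 1 0 20 -60 0; 1 0 20 -60 0"}}

```text
t: 15.5
tool_pos: [0.5022, -0.0691, 0.167]
orientation: [0.109, -3.138, -0.001]
force: [-0.6, 1.4, -0.1]
opening: 0.0006
gripper_force: 0.0
```

Run:
```python
from h import *
i,W=edges(.141,.059);g=i.mean(2).astype(int)
c=proj(W,w(P,[(.035,.096,.059),(.035,.186,.059)])).round(0).astype(int)
for u in range(c[1][0]-5,c[0][0]+6,15):
    if u>=0:print(u,g[c[0][1]-8:c[0][1]+9,u])
print(robot.close_job())
```

```text
15.5 [-0.6  1.4 -0.1] [0.0012 0.0325 0.167 ]
[[187.0, 152.0], [135.0, 152.0], [83.0, 152.0]]
78 [234 232 232 231 230 230 232 231 231 232 231 231 231 231 233 230 231]
93 [231 231 231 232 230 235 226 125 233 235 232 231 230 231 229 231 231]
108 [232 232 232 234 231 236 227 132 235 235 231 233 232 235 233 156 135]
123 [232 231 231 231 235 234 153 129 239 235 232 232 232 234 230 152 133]
138 [242 240 242 235 176 185 174 117 168 174 173 175 174 174 171 173 174]
153 [181 179 181 183 184 185 174 114 164 176 171 173 176 175 168 107  97]
168 [179 199 244 240 241 237 162 135 235 236 231 233 234 235 229 160 142]
183 [232 232 232 232 232 236 226 134 235 235 233 232 233 232 232 231 232]
the job is handed in; nothing more can be done
None
```

I handed the job in at 15.5 s (limit 42 s); no verdict came back. By my camera measurements the lever is fully down and the block lies square on the foam pad, about 17 mm short of its middle, clear of the mould and mailer, and the arm touched nothing else that I could detect.

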